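# Put the spark plug socket back in its well

### The job

Put the chrome spark plug socket back into the black bin, opening down, in the one well of the graded row that fits its diameter, pressed gently past the spring finger until it is fully home, and let go of it. The insert with the wells lies loose in the bin, so feel for the well with a light touch, never lean hard on it, and leave everything else on the bench where it is.

Things in the scene. Friction and masses are not known exactly. Their poses are not given: they have to be found in the camera images.
- plugsocket_mid (a point): Centre (on its axis, 40 mm above its foot) of the chrome spark plug socket: 28 mm diameter, 80 mm tall, 0.14 to 0.24 kg, loose, standing on the bench opening down, z axis up. Round up to 68 mm, foot bevelled 1.5 mm (25 mm across at the bottom); top 12 mm a hexagon 22 mm across flats. Tallest of three chrome sockets standing in a line, in any order.
- bin: Black plastic bin, 112 mm (x) by 306 mm (y) by 52 mm tall, walls 5 mm, fixed to the bench, lid off, flip lever latch hanging on its -x wall. Origin at the centre of its underside. A red-brown insert with a row of five wells lies in its -x half; the trough in its +x half holds an extension bar, below the rim.
- row_mid (a point): Fixed point of the bin, on the line of the wells at the insert's top (46 mm above the bench, 6 mm below the rim): middle of the row if the insert were pushed up to the bin's -y end. Five round blind wells, 52 mm apart along the bin's y axis, from -y to +y for 16, 20, 24, 28 and 32 mm sockets; each 2 mm wider than its socket, 30 mm deep, square-edged. The 16 mm one holds a fixed socket 20 mm proud.
- well28 (a point): Fixed point of the bin, axes as the bin's, 52 mm along +y from row_mid: centre of the mouth of the 28 mm well if the insert were pushed up to the bin's -y end. But the insert lies loose, slid anywhere from 6 to 29 mm towards +y (no play across), so the real well lies that much further along +y. The insert slides along y when pushed with about 4 N; its play is 30 mm in all.
- finger28 (a point): Fixed point of the bin, 14 mm below well28, in that well's +x wall: the moulded spring finger there (each open well has one) stands 2.5 mm into the well. A socket drops freely about 9 mm down to it, then must be pressed past it and on down to the floor with roughly 4 to 12 N, and stays by friction.
- sock24_mid (a point): Centre of a loose chrome socket of 24 mm diameter, 60 mm tall, standing on the bench; not to be moved.
- sock32_mid (a point): Centre of a loose chrome socket of 32 mm diameter, 45 mm tall, standing on the bench; not to be moved.
- coupler_mid (a point): Centre of a loose white PVC coupler, 29 mm diameter, 40 mm tall, standing; not to be moved.
- dowel_mid (a point): Centre of a loose wooden dowel, 19 mm diameter, 200 mm long along its x, lying; not to be moved.
- scraper_mid (a point): Near the middle of a loose blue plastic putty scraper, 170 mm long along its x, 75 mm wide, lying; not to be moved.
- ratchet_mid (a point): Middle of a loose chrome ratchet with a rubber handle, 220 mm long along its x, 34 mm wide, 20 mm tall, lying; not to be moved.
- carton_mid (a point): Centre of a loose small yellow spark plug carton, 85 mm along its x, 26 mm square, lying; not to be moved.

How it is judged:
By the outcome, as a careful person would: the job done as asked, in the order asked, and still so for the second after the job is handed in, with the robot touching nothing.
It also fails if it takes over 48 s, if anything falls off the work surface, if the arm or the gripper's body presses on something with over 40 N, if the wrist force passes 120 N, or if a joint passes its speed limit or range.

### The arm

A 6-joint arm with a two-finger parallel gripper is mounted at the origin on the work surface. World frame = base frame: x ahead of the robot, y to its left, z up, the work surface at z = 0. Lengths are in m, angles in degrees, forces in N, time in s.
With the tool pointing down it reaches from about 0.4 to 0.825 m from the base axis. Payload 7 kg.
Tool frame: the origin (TCP) lies between the finger pads; the fingertips stand 14 mm ahead of it and the grasp point (between the pads) lies 5 mm behind it; z points along the fingers, y is the line along which they close (so a half turn about z gives the same grasp; the last joint's range is limited). The gripper opens to 88 mm and grips with 3 to 60 N. Pads are 19 mm wide; open, the fingers measure 130 mm over their backs; the gripper's body (78 mm by 193 mm) begins 47 mm behind the grasp point.
Start: joints at [80.907, 20.546, 0.682, 0, -70.136, -16.507], TCP at [0.292, 0.609, 0.241] pointing down, gripper open.
Joint ranges: [-176.03, 176.03], [-82.01, 121.73], [-58.28, 71.71], [-173.87, 95.51], [-174.79, -0.11], [-173.66, 173.66]. Speed limits (degrees/s): [136.94, 136.94, 172.46, 180, 180, 180].

### API

Orientations are given as [roll, pitch, yaw] about the fixed x, y, z axes, in that order (R = Rz(yaw) Ry(pitch) Rx(roll)).
In Python, from plant import status, cams, job gives the robot as it stands. The module is installed in compiled form; this text tells all that it offers.
- The arm moves only by the tool step_arm, never from a script. Its arguments are lists of equal length, an entry for each row: "xyz": the shift along the tool's x, y, z each as a share of 20 cm, from -1 to 1, a list of three; "yaw": the turn about the tool's z as a share of 360 degrees, from -1 to 1; "claw": the closure, from -1 (fully open) to 1 (shut). A call has 1 to 20 rows; each row is the pose to reach, as a shift and turn from the pose commanded when the call began, along the tool's axes at that moment, turning the shorter way round; what a row does not reach only later rows make up. A row lasts 1/12 s, in which the tool goes at most 41.7 mm and 7.16 degrees, less where a joint would pass 70% of its speed; a pose out of reach is approached as far as the arm can. A call with a number of a shift or a turn outside -1 to 1 is refused whole. A call with a gripper value outside its range is refused whole. The fingers move at their own pace and stop on an object; "grip_force" is the grip in N (left out, the last holds). Time passes only in rows, so rows that repeat a pose let the fingers close. It gives the time, the measured TCP pose, the force, the opening and the grip force at its end, in the units of the state.
- status.get_state(): the state, without advancing time (a new reading comes with each control period).
- cams.capture(name): name is "side" or "top" or "wrist"; returns (picture, depth): 384x512x3 uint8, blue, green, red; 384x512 float32, m along the optical axis (not along the pixel's ray), 0 where there is no reading.
- cams.calibration(name): a dict with "mtx" (3x3 intrinsics, pixels), "camera_from_world" (4x4, takes a point from world to camera coordinates); the wrist camera has in their place "T_tool_cam" (4x4, takes a point from camera to tool coordinates, whose origin is the TCP and whose axes are the flange's). Camera axes: x right, y down, z forward; pixel columns grow to the right and rows downward; lengths in m; the calibration is good to about 2 mm. A picture is of the moment at which its call begins: read the wrist's pose just before it. calibration takes no time and is no camera call.
- job.close_job(): hands the job in; it is judged then, once.
The state is a dict: "time_s": time; "joints": joint angles; "qd": joint speeds; "joint_torque": joint torques, N m; "tcp_pos": TCP position; "eef_rot": TCP orientation; "contact_force": force on the tool from outside, world axes, zero at the start; "moment": the same for the moment, N m; "gripper_width": finger opening in m; "gripper_force": force on a finger pad.
Only numpy, scipy, OpenCV 4.12 (cv2) and the standard library are available. Lean on these libraries where they do the work, as an engineer would, in place of code of your own. Each camera call takes 0.05 s, during which the arm holds its last target. There are 200 camera calls.

## Working session

There is one attempt and no reset: what is moved stays moved. The work goes in short steps, Python scripts to look and compute and a tool call to move; the robot and the scene stay as the last step left them, time stands still between calls to the robot, and variables do not carry over. Pictures are saved under pics/ and viewed, at most 10 in all, crops included, and the job is handed in when it is done.

Besides the shell and the picture viewer there is one more tool, called after ">>>" by a JSON object that holds its "api" and its "payload". step_arm: Moves the arm, as the interface text tells. Shift numbers are shares of 20 cm and turn numbers shares of 360 degrees, none past 1 either way. Its arguments: {"type":"object","properties":{"xyz":{"type":"array"},"yaw":{"type":"array"},"claw":{"type":"array"},"grip_force":{"type":"number"}},"required":["xyz","yaw","claw"]}

```bash
mkdir -p pics; cat > h.py <<'E'
import numpy as np, cv2
from plant import status, cams, job
from scipy.spatial.transform import Rotation as R
def pose():
    s=status.get_state(); T=np.eye(4); T[:3,:3]=R.from_euler('xyz',s['eef_rot'],degrees=True).as_matrix(); T[:3,3]=s['tcp_pos']; return T
def shot(name):
    c=cams.calibration(name)
    K=np.array(c['mtx'])
    W=pose()@np.array(c['T_tool_cam']) if name=='wrist' else np.linalg.inv(np.array(c['camera_from_world']))
    im,d=cams.capture(name); return im,d,K,W
def cloud(d,K,W):
    v,u=np.mgrid[:d.shape[0],:d.shape[1]]
    p=np.stack([(u-K[0,2])/K[0,0]*d,(v-K[1,2])/K[1,1]*d,d],-1)
    return p@W[:3,:3].T+W[:3,3]
def ray(u,v,z,K,W):
    r=W[:3,:3]@np.linalg.inv(K)@np.array([u,v,1.]); o=W[:3,3]; return o+r*(z-o[2])/r[2]
E
python3 - <<'E'
from h import *
print(status.get_state())
for n in('top','side','wrist'):
    im,d,K,W=shot(n); cv2.imwrite(f'pics/{n}0.png',im); np.savez(f'{n}0.npz',im=im,d=d,K=K,W=W); print(n,W.round(3).tolist(),K.round(1).tolist())
a=cv2.imread('pics/top0.png');cv2.imwrite('pics/top0b.png',cv2.resize(a,(800,600)))
E
```

```text
{'time_s': 0.0, 'joints': array([ 8.09072816e+01,  2.05914570e+01,  6.33358944e-01, -2.01331668e-02,
       -7.01376482e+01, -1.65064321e+01]), 'qd': array([-0.01012382, -0.04414208, -0.02394178, -0.02874241,  0.02357646,
        0.10083157]), 'joint_torque': array([ 2.76781182e-03, -5.82729328e+01,  2.93051898e+01,  6.99731380e+00,
        6.89771390e-03, -1.54028357e-04]), 'tcp_pos': array([0.29147225, 0.60829171, 0.23961925]), 'eef_rot': array([ 1.79902822e+02, -9.05989127e-03, -2.56059990e+01]), 'contact_force': array([-0.1220868 ,  0.62588494,  0.33631998]), 'moment': array([-0.07345477,  0.01153025,  0.00779429]), 'gripper_force': 0.0, 'gripper_width': 0.08766625711722369}
top [[0.005, -0.98, 0.201, 0.261], [-1.0, -0.006, -0.001, -0.004], [0.002, -0.201, -0.98, 1.482], [0.0, 0.0, 0.0, 1.0]] [[467.6, 0.0, 254.9], [0.0, 467.6, 186.3], [0.0, 0.0, 1.0]]
side [[0.767, -0.382, 0.516, -0.107], [-0.642, -0.45, 0.62, -0.78], [-0.005, -0.807, -0.591, 0.82], [0.0, 0.0, 0.0, 1.0]] [[416.7, 0.0, 251.0], [0.0, 416.7, 198.1], [0.0, 0.0, 1.0]]
wrist [[-0.432, -0.87, -0.237, 0.355], [-0.902, 0.418, 0.112, 0.579], [0.002, 0.262, -0.965, 0.384], [0.0, 0.0, 0.0, 1.0]] [[291.9, 0.0, 251.9], [0.0, 291.9, 193.0], [0.0, 0.0, 1.0]]
```

View pics/top0b.png

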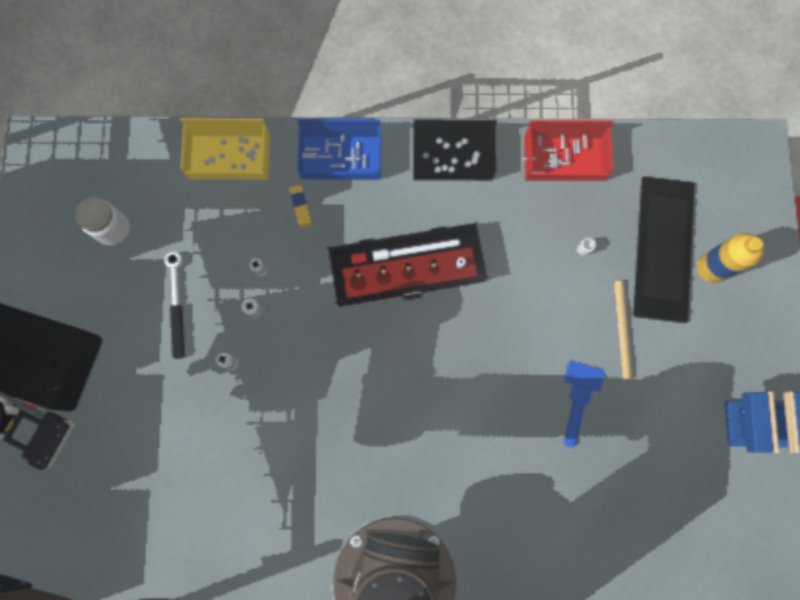

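View pics/side0.png

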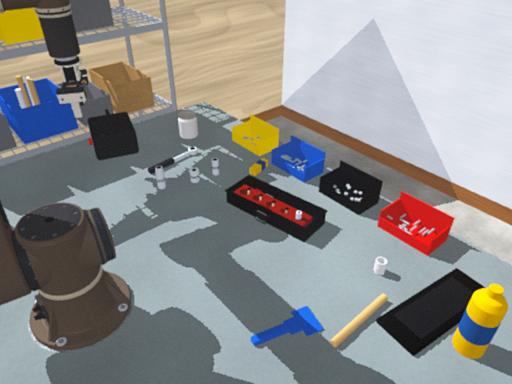

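View pics/wrist0.png

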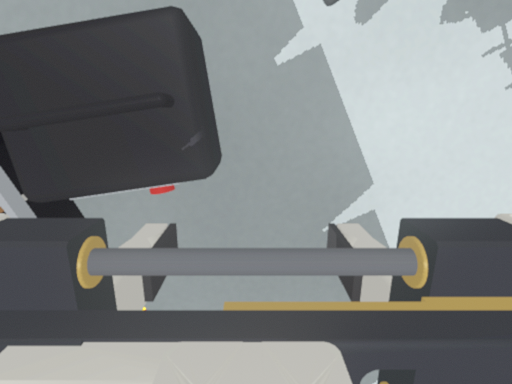

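The top view shows three chrome sockets at scaled pixels (257,265), (250,307) and (224,360), with the bin at (408,265). The side view shows the sockets at (215,165), (195,175) and (159,172). The wrist view doesn't show them yet.

```bash
python3 - <<'E'
from h import *
L={n:np.load(n+'0.npz') for n in('top','side')}
s=.64
C={n:cloud(L[n]['d'],L[n]['K'],L[n]['W']) for n in L}
for n,w in(('top',[(257,265),(250,307),(224,360)]),('side',[(215,165),(195,175),(159,172)])):
    for u,v in w:
        if n=='top':u,v=int(u*s),int(v*s)
        p=C[n][v-18:v+18,u-16:u+16].reshape(-1,3)
        g=np.median(p[:,2]); q=p[(p[:,2]>.02)&(p[:,2]<.12)]
        if len(q): print(n,len(q),'zmax',np.percentile(q[:,2],95).round(4),'bench',g.round(4),'xy',q[:,:2].mean(0).round(4), (q[:,:2].min(0)+q[:,:2].max(0)).round(4)/2)
# bin
for n in L:
    hsv=cv2.cvtColor(L[n]['im'],cv2.COLOR_BGR2HSV)
    P=C[n]; m=((hsv[...,0]<12)|(hsv[...,0]>168))&(hsv[...,1]>100)&(P[...,0]<.75)&(P[...,0]>.4)&(abs(P[...,1])<.3)&(P[...,2]>.01)&(P[...,2]<.08)
    q=P[m]; print(n,'red',len(q),np.percentile(q[:,2],[10,50,90]).round(4)); q=q[abs(q[:,2]-np.median(q[:,2]))<.006]
    r=cv2.minAreaRect((q[:,:2]*1000).astype(np.float32));print(r,cv2.boxPoints(r))
    mb=(P[...,0]<.8)&(P[...,0]>.4)&(abs(P[...,1]+.02)<.26)&(P[...,2]>.04)&(P[...,2]<.07)&(hsv[...,2]<70)
    k,lab,st,_=cv2.connectedComponentsWithStats(mb.astype(np.uint8)); i=1+st[1:,4].argmax(); q=P[lab==i]
    r=cv2.minAreaRect((q[:,:2]*1000).astype(np.float32));print('rim',len(q),np.median(q[:,2]),r,cv2.boxPoints(r))
E
```

```text
top 70 zmax 0.0631 bench -0.0009 xy [0.6033 0.2809] [0.6054  0.28265]
top 101 zmax 0.0485 bench -0.0008 xy [0.5224 0.2929] [0.5234  0.29485]
top 99 zmax 0.0837 bench -0.0005 xy [0.4114 0.3302] [0.41265 0.3325 ]
side 82 zmax 0.0601 bench -0.0002 xy [0.6016 0.2757] [0.6048  0.27945]
side 91 zmax 0.0466 bench -0.0 xy [0.5193 0.2865] [0.5215 0.2926]
side 179 zmax 0.0802 bench 0.0007 xy [0.4214 0.3456] [0.4596  0.38055]
top red 1546 [0.0191 0.0441 0.0488]
((595.9501953125, -25.162994384765625), (64.7466049194336, 265.79986572265625), 10.57958698272705) [[ 539.7266     99.53398 ]
 [ 588.5278   -161.74751 ]
 [ 652.17377  -149.85997 ]
 [ 603.3726    111.421524]]
rim 656 0.04942336175517503 ((614.5157470703125, -21.454055786132812), (124.2376708984375, 306.1353759765625), 9.89424991607666) [[ 527.01917  118.66309]
 [ 579.62244 -182.91899]
 [ 702.0123  -161.5712 ]
 [ 649.40906  140.01088]]
side red 1008 [0.0299 0.0449 0.0474]
((596.4856567382812, -30.791412353515625), (69.73005676269531, 285.92706298828125), 9.28196907043457) [[ 539.01807   104.676735]
 [ 585.1362   -177.50655 ]
 [ 653.95325  -166.25955 ]
 [ 607.8351    115.92372 ]]
rim 837 0.04880713854747798 ((610.6239624023438, -23.645553588867188), (126.4842300415039, 311.2666015625), 10.416094779968262) [[ 520.2862    117.989136]
 [ 576.5618   -188.14801 ]
 [ 700.96173  -165.28024 ]
 [ 644.6861    140.8569  ]]
```

>>> {"api": "step_arm", "payload": {"xyz": [[1,0.87,0.1],[1,0.87,0.1],[1,0.87,0.1],[1,0.87,0.1],[1,0.87,0.1],[1,0.87,0.1],[1,0.87,0.1],[1,0.87,0.1],[1,0.87,0.1],[1,0.87,0.1],[1,0.87,0.1],[1,0.87,0.1],[1,0.87,0.1],[1,0.87,0.1]], "yaw": [-0.1,-0.1,-0.1,-0.1,-0.1,-0.1,-0.1,-0.1,-0.1,-0.1,-0.1,-0.1,-0.1,-0.1], "claw": [-1,-1,-1,-1,-1,-1,-1,-1,-1,-1,-1,-1,-1,-1], "grip_force": 40}}

```text
time_s: 1.32
tcp_pos: [0.3965, 0.3659, 0.2204]
eef_rot: [180.0, 0.0, 10.4]
contact_force: [-0.2, -0.4, -0.2]
gripper_width: 0.0873
gripper_force: 0.0
```

```bash
python3 - <<'E'
from h import *
T=pose();print(T.round(4),status.get_state()['eef_rot'])
im,d,K,W=shot('wrist');cv2.imwrite('pics/w1.png',im)
P=cloud(d,K,W); m=(abs(P[...,0]-.412)<.045)&(abs(P[...,1]-.331)<.045)
q=P[m&(P[...,2]>.072)&(P[...,2]<.09)];print(len(q))
if len(q): print('top z',np.median(q[:,2]),q.mean(0).round(4),((q.min(0)+q.max(0))/2).round(4))
for a in(.04,.05,.06):
    q=P[m&(abs(P[...,2]-a)<.005)][:,:2]
    if len(q)>9:
        A=np.c_[2*q,np.ones(len(q))];s=np.linalg.lstsq(A,(q**2).sum(1),rcond=None)[0];print(a,len(q),'circle',s[:2].round(4),np.sqrt(s[2]+s[0]**2+s[1]**2).round(4))
E
```

```text
[[ 9.834e-01  1.814e-01 -2.000e-04  3.965e-01]
 [ 1.814e-01 -9.834e-01 -3.000e-04  3.659e-01]
 [-3.000e-04  3.000e-04 -1.000e+00  2.204e-01]
 [ 0.000e+00  0.000e+00  0.000e+00  1.000e+00]] [1.79984853e+02 1.44329992e-02 1.04495398e+01]
449
top z 0.08024884636324908 [0.4162 0.3348 0.08  ] [0.4159 0.3346 0.0774]
0.04 33 circle [0.4158 0.3344] 0.014
0.05 37 circle [0.4158 0.3344] 0.0138
0.06 43 circle [0.4158 0.3344] 0.0139
```

View pics/w1.png

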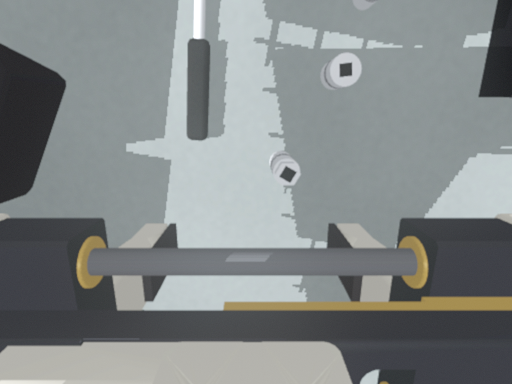

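The wrist view shows the tall socket at (287,170), the ratchet handle at (198,90) and the next socket at (345,70). The circle fit gives an axis of (0.4158, 0.3344), a radius of 14 mm and a top at 80 mm, as it should be. I'll descend with the fingers partly open.

>>> {"api": "step_arm", "payload": {"xyz": [[0.066,0.172,0.2],[0.066,0.172,0.3],[0.066,0.172,0.45],[0.066,0.172,0.6],[0.066,0.172,0.7],[0.066,0.172,0.77],[0.066,0.172,0.81],[0.066,0.172,0.827],[0.066,0.172,0.827],[0.066,0.172,0.827],[0.066,0.172,0.827],[0.066,0.172,0.827],[0.066,0.172,0.827],[0.066,0.172,0.827],[0.066,0.172,0.827],[0.066,0.172,0.827],[0.066,0.172,0.827]], "yaw": [0,0,0,0,0,0,0,0,0,0,0,0,0,0,0,0,0], "claw": [-0.4,-0.4,-0.4,-0.4,-0.4,-0.4,-0.4,-0.4,-0.4,-0.4,1,1,1,1,1,1,1], "grip_force": 40}}

```text
time_s: 2.78
tcp_pos: [0.4161, 0.3339, 0.0553]
eef_rot: [-180.0, -0.0, 10.4]
contact_force: [0.6, -0.9, 2.1]
gripper_width: 0.0269
gripper_force: 40.0
```

>>> {"api": "step_arm", "payload": {"xyz": [[0,0,-0.03],[0,0,-0.15],[0,0,-0.3],[0,0,-0.5],[0.05,0.1,-0.65],[0.1,0.3,-0.72],[0.15,0.5,-0.72],[0.2,0.7,-0.72],[0.26,0.9,-0.72],[0.26,1,-0.72]], "yaw": [0,0,0,0,0,0,0,0,0,0], "claw": [1,1,1,1,1,1,1,1,1,1]}}

```text
time_s: 3.62
tcp_pos: [0.5044, 0.1435, 0.1995]
eef_rot: [180.0, -0.0, 10.3]
contact_force: [0.7, 0.3, -2.2]
gripper_width: 0.0275
gripper_force: 40.0
```

>>> {"api": "step_arm", "payload": {"xyz": [[0,0.2,0],[0,0.4,0],[0,0.55,0],[0,0.65,0],[0,0.68,0],[0,0.68,0],[0,0.68,0],[0,0.68,0]], "yaw": [0,0,0,0,0,0,0,0], "claw": [1,1,1,1,1,1,1,1]}}

```text
time_s: 4.28
tcp_pos: [0.5277, 0.0137, 0.1992]
eef_rot: [-180.0, 0.0, 10.4]
contact_force: [-0.6, -0.3, -2.3]
gripper_width: 0.0267
gripper_force: 40.0
```

```bash
python3 - <<'E'
from h import *
im,d,K,W=shot('wrist');cv2.imwrite('pics/w2.png',im);np.savez('w2.npz',im=im,d=d,K=K,W=W,T=pose());print(status.get_state()['contact_force'],status.get_state()['gripper_width'])
E
```

```text
[ 0.2944081   0.63033387 -1.84883215] 0.026979834868147833
```

View pics/w2.png

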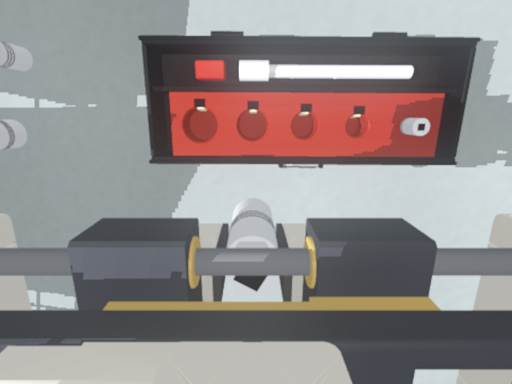

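The wrist view shows the 28 mm well at (252,124), between the 32 mm well at (204,123) and the 24 mm well at (304,125). The 16 mm well with its fixed socket is at (415,126), and the held socket's foot is at (252,205). Next I'll measure the well mouth and the held socket.

```bash
cat > well.py <<'E'
from h import *
def wells(im,d,K,W,T,guess,rad=.015):
    # hole edge: darker red / deeper than the plane; per direction from guess
    hsv=cv2.cvtColor(im,cv2.COLOR_BGR2HSV); P=cloud(d,K,W)
    red=((hsv[...,0]<12)|(hsv[...,0]>168))&(hsv[...,1]>120)
    pl=red&(abs(P[...,2]-.046)<.006); zp=np.median(P[pl][:,2])
    pts=[]
    Pz=P[...,2]; deep=(Pz<zp-.004).astype(np.uint8)
    near=np.linalg.norm(P[...,:2]-guess,axis=-1)<rad+.012
    q=P[pl&near]; 
    return zp,P,pl,deep,near
E
python3 - <<'E'
from well import *
z=np.load('w2.npz');im,d,K,W,T=[z[k] for k in('im','d','K','W','T')]
P=cloud(d,K,W)
# held socket
loc=(P-T[:3,3])@T[:3,:3]
for a in(.045,.035,.025):
    m=(abs(loc[...,2]-a)<.005)&(np.hypot(loc[...,0],loc[...,1])<.03); q=loc[m][:,:2]
    if len(q)>9:
        A=np.c_[2*q,np.ones(len(q))];s=np.linalg.lstsq(A,(q**2).sum(1),rcond=None)[0];print('held',a,len(q),s[:2].round(4),np.sqrt(s[2]+s[0]**2+s[1]**2).round(4))
hm=(np.hypot(loc[...,0],loc[...,1])<.025)&(loc[...,2]>0)&(loc[...,2]<.09);print('foot z',np.percentile(loc[hm][:,2],[95,99,100]))
g=cv2.cvtColor(im,cv2.COLOR_BGR2HSV); 
print('red plane z',np.percentile(P[(g[...,1]>150)&((g[...,0]<12)|(g[...,0]>168))&(P[...,0]>.5)][:,2],[20,50,80]))
for u in(204,252,304): print(u,'row z',[(v,round(float(P[v,u,2])*1000),int(im[v,u,2])) for v in range(94,158,3)])
v=126;print('col',[(u,round(float(P[v,u,2])*1000),int(im[v,u,2])) for u in range(166,330,3)])
E
```

```text
held 0.045 159 [-0.0002 -0.0004] 0.0138
held 0.035 171 [-0.0003 -0.0005] 0.0139
held 0.025 199 [-0.0004 -0.0005] 0.014
foot z [0.04823307 0.05245356 0.05400226]
red plane z [0.0449785  0.04596811 0.04669282]
204 row z [(94, 46, 209), (97, 46, 208), (100, 47, 96), (103, 47, 99), (106, 47, 118), (109, 35, 200), (112, 16, 158), (115, 17, 159), (118, 16, 158), (121, 16, 158), (124, 18, 159), (127, 16, 157), (130, 15, 157), (133, 18, 158), (136, 17, 157), (139, 18, 148), (142, 46, 182), (145, 47, 206), (148, 46, 206), (151, 46, 206), (154, 47, 207), (157, 52, 81)]
252 row z [(94, 45, 211), (97, 45, 209), (100, 46, 188), (103, 45, 96), (106, 46, 97), (109, 40, 200), (112, 31, 189), (115, 17, 163), (118, 16, 162), (121, 16, 163), (124, 16, 162), (127, 15, 161), (130, 17, 160), (133, 16, 159), (136, 15, 160), (139, 38, 140), (142, 45, 200), (145, 47, 207), (148, 47, 207), (151, 45, 207), (154, 46, 188), (157, 53, 88)]
304 row z [(94, 47, 209), (97, 46, 210), (100, 47, 209), (103, 47, 178), (106, 46, 95), (109, 45, 92), (112, 41, 222), (115, 16, 170), (118, 16, 162), (121, 17, 163), (124, 17,
[... 364 characters left out ...]
 16, 156), (202, 16, 156), (205, 344, 157), (208, 18, 159), (211, 16, 159), (214, 16, 158), (217, 43, 189), (220, 47, 210), (223, 48, 209), (226, 46, 209), (229, 45, 209), (232, 47, 208), (235, 46, 209), (238, 31, 138), (241, 16, 161), (244, 16, 160), (247, 17, 161), (250, 15, 160), (253, 17, 161), (256, 17, 162), (259, 17, 161), (262, 16, 161), (265, 18, 162), (268, 46, 215), (271, 45, 209), (274, 45, 209), (277, 47, 209), (280, 48, 209), (283, 46, 209), (286, 47, 209), (289, 46, 209), (292, 15, 157), (295, 16, 161), (298, 17, 161), (301, 14, 160), (304, 17, 160), (307, 17, 161), (310, 17, 161), (313, 25, 176), (316, 40, 193), (319, 46, 217), (322, 46, 208), (325, 46, 208), (328, 344, 207)]
```

```bash
cat > well.py <<'E'
from h import *
from scipy.optimize import least_squares
def mouth(im,K,W,T,u0,v0,r,zp=.046):
    """edge points: shoot rays from the well centre, first crossing to bright top red; fit circle of radius r on z=zp; tool -x side arc only (other has the finger)"""
    up=cv2.GaussianBlur(im[...,2].astype(np.float32),(3,3),0); pts=[]
    c=ray(u0,v0,zp,K,W); M=K@np.linalg.inv(W)[:3]
    rs=np.arange(r-.006,r+.005,.0003)
    for a in np.radians(np.arange(0,360,6)):
        dirw=T[:3,:3]@np.array([np.cos(a),np.sin(a),0])
        if np.cos(a)>.55: continue
        h=np.c_[c+np.outer(rs,dirw),np.ones(len(rs))]@M.T; h=h[:,:2]/h[:,2:]
        s=cv2.remap(up,h[:,0].astype(np.float32)[None],h[:,1].astype(np.float32)[None],cv2.INTER_LINEAR)[0]
        k=np.where(s>185)[0]
        if len(k) and k[0]>0: pts.append((c+rs[k[0]]*dirw)[:2])
    pts=np.array(pts)
    f=least_squares(lambda p:np.hypot(*(pts-p).T)-r,c[:2],loss='soft_l1',f_scale=.0005)
    f2=least_squares(lambda p:np.hypot(*(pts-p[:2]).T)-p[2],[*f.x,r],loss='soft_l1',f_scale=.0005)
    return f.x,f2.x,len(pts),np.sqrt(np.mean(f.fun**2))
E
python3 - <<'E'
from well import *
z=np.load('w2.npz');im,d,K,W,T=[z[k] for k in('im','d','K','W','T')]
C=[]
for u,v,r in((204,124,.017),(252,124,.015),(304,125,.013),(357,125,.011)):
    a,b,n,e=mouth(im,K,W,T,u,v,r); a,b,n,e=mouth(im,K,W,T,*( (lambda h:h[:2]/h[2])(K@np.linalg.inv(W)[:3]@[*a,.046,1])),r); C.append(a);print(a.round(4),b.round(4),n,round(e,5))
C=np.array(C);dd=np.diff(C,axis=0);print(np.linalg.norm(dd,axis=1),'axis yaw',np.degrees(np.arctan2(-dd.sum(0)[0]*-1,-dd.sum(0)[1])))
loc=(np.r_[C[1],.046]-T[:3,3])@T[:3,:3];print('well28 in tool',loc,T.round(4)[:3,3])
E
```

```text
[0.576  0.0764] [0.577  0.0766 0.0178] 41 0.00067
[0.5853 0.0255] [0.5857 0.0256 0.0154] 41 0.00036
[ 0.5943 -0.0251] [ 0.5936 -0.025   0.0123] 41 0.00079
[ 0.6034 -0.0761] [ 0.6013 -0.0755  0.0092] 41 0.00186
[0.0517668  0.05139603 0.05180618] axis yaw 10.164280981068968
well28 in tool [ 0.05878334 -0.0010235   0.15317187] [0.5277 0.0138 0.1992]
```

Four mouths sit about 51.7 mm apart, as they should, at yaw 10.2°. I'll move over the 28 mm well and take the foot to about 11 mm above the mouth.

>>> {"api": "step_arm", "payload": {"xyz": [[0.1,-0.002,0],[0.2,-0.003,0],[0.27,-0.003,0.05],[0.295,-0.003,0.2],[0.295,-0.003,0.32],[0.295,-0.003,0.4],[0.295,-0.003,0.435],[0.295,-0.003,0.435],[0.295,-0.003,0.435],[0.295,-0.003,0.435]], "yaw": [0,0,0,0,0,0,0,0,0,0], "claw": [1,1,1,1,1,1,1,1,1,1]}}

```text
time_s: 5.17
tcp_pos: [0.5867, 0.0247, 0.1136]
eef_rot: [180.0, -0.1, 10.5]
contact_force: [-0.0, 0.4, -0.8]
gripper_width: 0.0268
gripper_force: 40.0
```

```bash
python3 - <<'E'
from well import *
s=status.get_state();print(s['tcp_pos'],s['contact_force'],s['moment'])
im,d,K,W=shot('wrist');T=pose();np.savez('w3.npz',im=im,d=d,K=K,W=W,T=T)
cv2.imwrite('pics/w3.png',cv2.resize(im[100:300,100:420],None,fx=2.4,fy=2.4))
# neighbours' mouths predicted
M=K@np.linalg.inv(W)[:3]
for c in((.576,.0764),(.5853,.0255),(.5943,-.0251)): h=M@[*c,.046,1]; print((h[:2]/h[2]).round(1))
E
```

```text
[0.58666169 0.0247155  0.1136048 ] [-0.03803504  0.43665123 -0.75440142] [-0.06643176 -0.02309863  0.00054821]
[183.6 210.7]
[251.2 210.8]
[318.3 211.2]
```

View pics/w3.png

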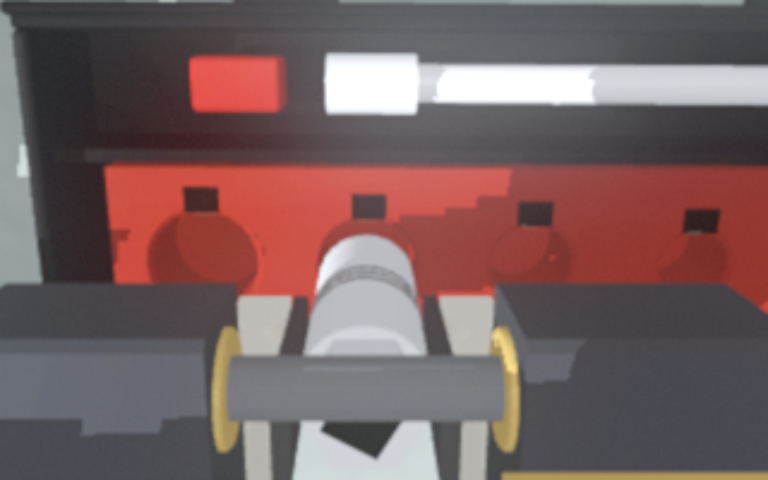

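The crop shows the foot, centred at about (365,290), over the 28 mm well, whose finger slot is at (369,205); y looks aligned. Next I'll check the held socket's circle against the mouth.

```bash
python3 - <<'E'
from well import *
z=np.load('w3.npz');im,d,K,W,T=[z[k] for k in('im','d','K','W','T')]
P=cloud(d,K,W);loc=(P-T[:3,3])@T[:3,:3]
for a in(.045,.035,.025):
    m=(abs(loc[...,2]-a)<.004)&(np.hypot(loc[...,0],loc[...,1])<.022); q=loc[m][:,:2]
    A=np.c_[2*q,np.ones(len(q))];s=np.linalg.lstsq(A,(q**2).sum(1),rcond=None)[0];print('held',a,len(q),s[:2].round(4),np.sqrt(s[2]+s[0]**2+s[1]**2).round(4))
M=K@np.linalg.inv(W)[:3]
for g,r in(((.576,.0764),.017),((.5943,-.0251),.013)):
    for i in range(3):
        h=M@[*g,.046,1];g,b,n,e=mouth(im,K,W,T,h[0]/h[2],h[1]/h[2],r)
    print(g.round(4),b.round(4),n,round(e,5),((np.r_[g,.046]-T[:3,3])@T[:3,:3]).round(4))
m=(np.linalg.norm(P[...,:2]-[.5853,.0255],axis=-1)<.022)&(abs(P[...,2]-.046)<.003)
print('plane pts near',m.sum())
# deep points inside well28 on +x side
m=(np.linalg.norm(P[...,:2]-[.5853,.0255],axis=-1)<.02)&(P[...,2]<.04); q=loc[m]; print('deep y range',np.percentile(q[:,1],[1,99]),'x max',q[:,0].max())
E
```

```text
held 0.045 122 [-0.0002 -0.0007] 0.0138
held 0.035 143 [-0.0003 -0.0007] 0.0138
held 0.025 149 [-0.0003 -0.0008] 0.014
[0.5774 0.076 ] [0.5774 0.0765 0.0179] 23 0.00102 [ 0.     -0.0522  0.0677]
[ 0.5818 -0.0296] [ 0.582  -0.03    0.0134] 16 0.00099 [-0.0148  0.0525  0.0677]
plane pts near 817
deep y range [-0.01485859  0.01482209] x max 0.006577251265259246
```

>>> {"api": "step_arm", "payload": {"xyz": [[-0.003,0.003,0.02],[-0.003,0.003,0.04],[-0.003,0.003,0.055],[-0.003,0.003,0.06],[-0.003,0.003,0.065],[-0.003,0.003,0.07],[-0.003,0.003,0.075],[-0.003,0.003,0.075],[-0.003,0.003,0.075]], "yaw": [0,0,0,0,0,0,0,0,0], "claw": [1,1,1,1,1,1,1,1,1]}}

```text
time_s: 5.97
tcp_pos: [0.5856, 0.0235, 0.0972]
eef_rot: [-180.0, -0.0, 10.4]
contact_force: [1.6, 0.5, -2.6]
gripper_width: 0.0274
gripper_force: 40.0
```

The foot is about 4 mm below the mouth with only light force, so it's in. I'll continue slowly to the spring finger.

>>> {"api": "step_arm", "payload": {"xyz": [[0,0,0.006],[0,0,0.012],[0,0,0.018],[0,0,0.024],[0,0,0.024]], "yaw": [0,0,0,0,0], "claw": [1,1,1,1,1]}}

```text
time_s: 6.38
tcp_pos: [0.5856, 0.0235, 0.0923]
eef_rot: [-180.0, -0.0, 10.4]
contact_force: [3.0, 1.6, -1.9]
gripper_width: 0.027
gripper_force: 40.0
```

>>> {"api": "step_arm", "payload": {"xyz": [[0.002,-0.002,0],[0.002,-0.002,0.005],[0.002,-0.002,0.01],[0.002,-0.002,0.015],[0.002,-0.002,0.02],[0.002,-0.002,0.02]], "yaw": [0,0,0,0,0,0], "claw": [1,1,1,1,1,1]}}

```text
time_s: 6.88
tcp_pos: [0.5857, 0.0238, 0.0882]
eef_rot: [180.0, 0.0, 10.4]
contact_force: [3.9, -0.6, -1.0]
gripper_width: 0.0273
gripper_force: 40.0
```

>>> {"api": "step_arm", "payload": {"xyz": [[0.003,0,0],[0.003,0,0.005],[0.003,0,0.01],[0.003,0,0.015],[0.003,0,0.02],[0.003,0,0.02]], "yaw": [0,0,0,0,0,0], "claw": [1,1,1,1,1,1]}}

```text
time_s: 7.38
tcp_pos: [0.586, 0.0239, 0.0842]
eef_rot: [180.0, 0.0, 10.4]
contact_force: [1.5, -0.0, -1.0]
gripper_width: 0.0273
gripper_force: 40.0
```

>>> {"api": "step_arm", "payload": {"xyz": [[0,0,0.005],[0,0,0.01],[0,0,0.015],[0,0,0.02],[0,0,0.025],[0,0,0.025]], "yaw": [0,0,0,0,0,0], "claw": [1,1,1,1,1,1]}}

```text
time_s: 7.88
tcp_pos: [0.5861, 0.0239, 0.079]
eef_rot: [180.0, 0.0, 10.4]
contact_force: [0.7, -1.1, 0.7]
gripper_width: 0.0273
gripper_force: 40.0
```

```bash
python3 - <<'E'
from well import *
s=status.get_state();print(s['tcp_pos'],s['contact_force'],s['moment'])
im,d,K,W=shot('wrist');T=pose()
cv2.imwrite('pics/w4.png',cv2.resize(im[100:330,100:420],None,fx=2.4,fy=2.4))
P=cloud(d,K,W);loc=(P-T[:3,3])@T[:3,:3]
m=(np.hypot(loc[...,0],loc[...,1])<.016)&(loc[...,2]>-.05)&(loc[...,2]<.06)
print('loc z range',np.percentile(loc[m][:,2],[0,2,98,100]))
for a in(.03,.02):
    mm=(abs(loc[...,2]-a)<.004)&(np.hypot(loc[...,0],loc[...,1])<.022); q=loc[mm][:,:2]
    A=np.c_[2*q,np.ones(len(q))];f=np.linalg.lstsq(A,(q**2).sum(1),rcond=None)[0];print('held',a,len(q),f[:2].round(4))
E
```

```text
[0.58605134 0.02389021 0.07904701] [ 0.71645145 -1.07900889  0.72596528] [-0.24017293 -0.45411381  0.01988246]
loc z range [-0.03400444 -0.0326788   0.04021212  0.05802019]
held 0.03 910 [ 0.0025 -0.0001]
held 0.02 174 [-0.0004 -0.0007]
```

View pics/w4.png

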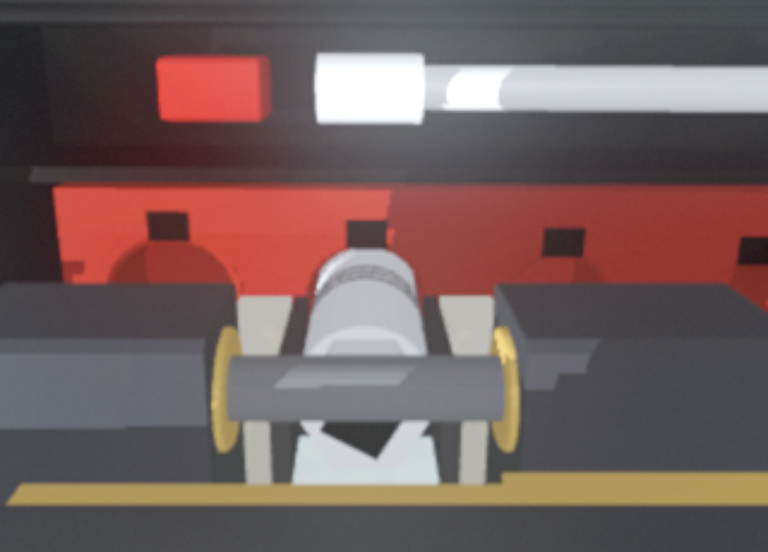

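The crop shows the socket still held upright in the 28 mm well, its foot hidden and its slot at (367,233). I'll compare the top height with w3 to rule out slip.

```bash
python3 - <<'E'
from well import *
def g(im,d,K,W,T):
    P=cloud(d,K,W);loc=(P-T[:3,3])@T[:3,:3]
    m=(np.hypot(loc[...,0],loc[...,1])<.012)&(loc[...,2]>-.05)&(loc[...,2]<.0)
    print(np.histogram(loc[m][:,2],np.arange(-.05,.001,.003))[0])
    # ring: profile of dark knurl along column 252
    print([int(x) for x in im[195:250,252].mean(-1)])
for f in('w2','w3'):
    z=np.load(f+'.npz');g(*[z[k] for k in('im','d','K','W','T')])
im,d,K,W=shot('wrist');T=pose();g(im,d,K,W,T)
E
```

```text
[  0   0   0   0   0   0   0  71 713  14  70  69  97   0   0   0]
[215, 213, 209, 198, 192, 191, 192, 192, 191, 192, 192, 191, 192, 192, 191, 168, 158, 161, 155, 160, 155, 173, 191, 192, 191, 191, 191, 191, 190, 191, 190, 191, 190, 190, 190, 190, 190, 190, 190, 189, 196, 207, 212, 212, 212, 212, 201, 190, 189, 189, 190, 189, 175, 138, 115]
[  0   0   0   0   0   0   0  36 733  10  73  65  96   0   0   0]
[100, 101, 135, 176, 191, 191, 191, 191, 190, 189, 190, 190, 190, 191, 189, 167, 158, 158, 151, 157, 147, 170, 190, 191, 190, 190, 190, 190, 190, 191, 190, 190, 190, 190, 190, 190, 190, 190, 190, 190, 196, 208, 212, 212, 212, 213, 202, 190, 190, 190, 190, 191, 175, 138, 115]
[  0   0   0   0   0   0   0  59 723  17  67  65  90   0   0   0]
[68, 70, 69, 69, 69, 68, 65, 64, 113, 170, 191, 191, 191, 191, 190, 165, 155, 158, 151, 157, 151, 172, 191, 191, 191, 191, 191, 191, 190, 191, 191, 191, 190, 191, 191, 191, 191, 191, 191, 190, 197, 208, 214, 213, 213, 213, 202, 190, 190, 190, 191, 191, 175, 139, 115]
```

The ring is at the same pixels in all three views, so nothing has slipped; the foot is at about 24 mm. Now I'll press on to the floor at 16 mm, a little at a time.

>>> {"api": "step_arm", "payload": {"xyz": [[0,0,0.005],[0,0,0.01],[0,0,0.015],[0,0,0.02],[0,0,0.025],[0,0,0.03],[0,0,0.03]], "yaw": [0,0,0,0,0,0,0], "claw": [1,1,1,1,1,1,1]}}

```text
time_s: 8.57
tcp_pos: [0.5861, 0.0239, 0.0731]
eef_rot: [-180.0, 0.0, 10.4]
contact_force: [1.3, -0.8, -0.8]
gripper_width: 0.0271
gripper_force: 40.0
```

>>> {"api": "step_arm", "payload": {"xyz": [[0,0,0.003],[0,0,0.006],[0,0,0.009],[0,0,0.009]], "yaw": [0,0,0,0], "claw": [1,1,1,1]}}

```text
time_s: 8.9
tcp_pos: [0.5861, 0.0239, 0.0714]
eef_rot: [180.0, 0.0, 10.4]
contact_force: [-0.8, -0.5, 1.4]
gripper_width: 0.0271
gripper_force: 40.0
```

>>> {"api": "step_arm", "payload": {"xyz": [[0,0,0.002],[0,0,0.004],[0,0,0.004]], "yaw": [0,0,0], "claw": [1,1,1]}}

```text
time_s: 9.15
tcp_pos: [0.5862, 0.0239, 0.0713]
eef_rot: [180.0, -0.0, 10.4]
contact_force: [-2.1, -0.0, 5.6]
gripper_width: 0.0272
gripper_force: 40.0
```

>>> {"api": "step_arm", "payload": {"xyz": [[0,0,0.003],[0,0,0.005],[0,0,0.005]], "yaw": [0,0,0], "claw": [1,1,1]}}

```text
time_s: 9.4
tcp_pos: [0.5863, 0.0239, 0.0712]
eef_rot: [180.0, -0.0, 10.4]
contact_force: [-4.6, -0.1, 15.3]
gripper_width: 0.0273
gripper_force: 40.0
```

The force rises steeply at TCP 71.2 mm, so the socket is on the floor. I'll relieve the press, open, and rise straight up.

>>> {"api": "step_arm", "payload": {"xyz": [[-0.001,0,-0.004],[-0.001,0,-0.006],[-0.001,0,-0.006],[-0.001,0,-0.006],[-0.001,0,-0.006],[-0.001,0,-0.006],[-0.001,0,-0.006],[-0.001,0,-0.006]], "yaw": [0,0,0,0,0,0,0,0], "claw": [1,1,-0.4,-0.4,-0.4,-0.4,-0.4,-0.4]}}

```text
time_s: 10.07
tcp_pos: [0.5859, 0.0239, 0.0708]
eef_rot: [-180.0, 0.0, 10.4]
contact_force: [0.3, -0.7, -0.2]
gripper_width: 0.059
gripper_force: 0.0
```

>>> {"api": "step_arm", "payload": {"xyz": [[0,0,-0.05],[0,0,-0.15],[0,0,-0.3],[0,0,-0.5],[-0.1,0,-0.6],[-0.2,0,-0.65],[-0.25,0,-0.65],[-0.25,0,-0.65],[-0.25,0,-0.65],[-0.25,0,-0.65]], "yaw": [0,0,0,0,0,0,0,0,0,0], "claw": [-0.4,-0.4,-0.4,-0.4,-0.4,-0.4,-0.4,-0.4,-0.4,-0.4]}}

```text
time_s: 10.9
tcp_pos: [0.537, 0.0149, 0.2005]
eef_rot: [180.0, 0.0, 10.4]
contact_force: [0.2, -0.0, -0.2]
gripper_width: 0.0612
gripper_force: 0.0
```

```bash
python3 - <<'E'
from well import *
im,d,K,W=shot('wrist');T=pose();cv2.imwrite('pics/w5.png',im)
P=cloud(d,K,W);m=(np.linalg.norm(P[...,:2]-[.586,.0245],axis=-1)<.025)&(P[...,2]>.06)&(P[...,2]<.13)
q=P[m];t=q[q[:,2]>np.percentile(q[:,2],98)-.004];print(len(q),'top z',np.percentile(q[:,2],[50,90,98]),t.mean(0))
for a in(.065,.075):
    q=P[m&(abs(P[...,2]-a)<.004)][:,:2];A=np.c_[2*q,np.ones(len(q))];f=np.linalg.lstsq(A,(q**2).sum(1),rcond=None)[0];print(a,len(q),f[:2].round(4))
E
```

```text
805 top z [0.09604003 0.09718275 0.09775474] [0.58584018 0.02468859 0.09636563]
0.065 2 [0.1762 0.0086]
0.075 6 [0.5854 0.0246]
```

View pics/w5.png

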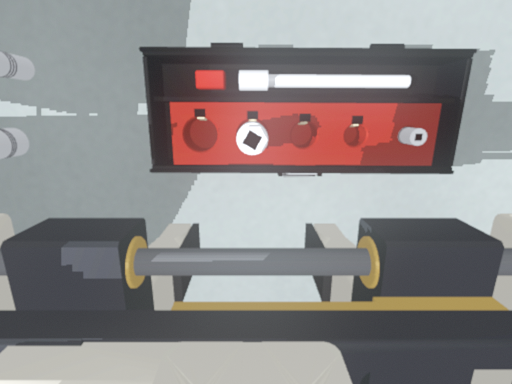

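The wrist view shows the socket upright in the 28 mm well at (252,138). Its top is at 96 mm, which is 16 + 80, so it is fully home, and the gripper is clear of it.

```bash
python3 -c "from plant import job; print(job.close_job())"
```

```text
the job is handed in; nothing more can be done
None
```

The spark plug socket is fully home and released in the 28 mm well, opening down, with its top measured at 96 mm as expected; the job was handed in at about 11 s of the 48 s allowed.

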